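# Fit the polishing wheel and sight it with the straightedge gauge

## Robot

A 6-joint arm with a two-finger parallel gripper is mounted at the origin on the work surface. World frame = base frame: x ahead of the robot, y to its left, z up, the work surface at z = 0. Lengths are in m, angles in rad, forces in N, time in s.
With the tool pointing down it reaches from about 0.275 to 0.825 m from the base axis. Payload 4.9 kg.
Tool frame: the origin (TCP) lies midway between the tips of the shut fingers; the grasp point (between the pads) lies 19 mm behind it; z points along the fingers, y is the line along which they close (so a half turn about z gives the same grasp; the last joint's range is limited). The gripper opens to 85 mm and grips with 20 to 120 N. Pads are 22 mm wide; open, the fingers measure 114 mm over their backs; the gripper's body (76 mm by 85 mm) begins 54 mm behind the grasp point. The pads swing forward as they close: fully open they stand 13 mm farther back than shut.
Start: joints at [1.139, 0.326, -0.193, 1.052, 0, 1.437], TCP at [0.161, 0.526, 0.231] pointing down, gripper open.
Joint ranges: [-2.65, 2.65], [-0.97, 1.79], [-1.3, 1.35], [-1.93, 2.1], [-1.47, 1.37], [-3.14, 3.14]. Speed limits (rad/s): [2.57, 2.57, 3.14, 3.14, 3.14, 3.14].

## Interface

Orientations are given as [roll, pitch, yaw] about the fixed x, y, z axes, in that order (R = Rz(yaw) Ry(pitch) Rx(roll)).
In Python, from station import robot, fingers, kinematics, eyes gives the robot as it stands. The module is installed in compiled form; this text tells all that it offers. Calls block until the motion is done:
- robot.move_ptp(position, orientation): joint-space move of the TCP to a pose.
- robot.servo_line(position, ori=None, velocity=0.15, until_force=None): straight line of the TCP; ori=None keeps the orientation; velocity is the mean speed in m/s. With until_force (N) it stops when the force on the tool has changed by that much, and returns True; else False.
- robot.move_j(angles): joint-space move.
- fingers.grip(opening): finger opening in m; the grip force is fixed at half the most; returns when the fingers have stopped.
- robot.hold(seconds).
- kinematics.solve_ik(position, orientation): joint angles nearest the present ones, or None.
- eyes.camera(name): name is "scene" or "top"; returns (picture, depth): 400x640x3 uint8, red, green, blue; 400x640 float32, m along the optical axis (not along the pixel's ray), 0 where there is no reading.
- eyes.camera_params(name): a dict with "K" (3x3 intrinsics, pixels), "eye" and "rotation" of the camera in the world. Camera axes: x right, y down, z forward; pixel columns grow to the right and rows downward; lengths in m; the calibration is good to about 2 mm. A picture is of the moment at which its call begins. camera_params takes no time and is no camera call.
A pose or a line that the arm cannot do raises robot.Unreachable and nothing moves.
- robot.finish_job(): hands the job in; it is judged then, once.
Readings, each from a call of its own:
- robot.read_t(): time.
- robot.read_q(): joint angles.
- robot.read_joint_vel(): joint speeds.
- robot.read_tau(): joint torques, N m.
- robot.read_tcp_pos(): TCP position.
- robot.read_ee_rot(): TCP orientation.
- robot.read_force(): force on the tool from outside, world axes, zero at the start.
- robot.read_ft_torque(): the same for the moment, N m.
- robot.read_grip_width(): finger opening in m.
- robot.read_grip_force(): force on a finger pad.
Only numpy, scipy, OpenCV 4.12 (cv2) and the standard library are available. Lean on these libraries where they do the work, as an engineer would, in place of code of your own. Each camera call takes 0.05 s, during which the arm holds its last target. There are 200 camera calls.

## Task

First fit the spool-shaped polishing wheel on the upright spindle of the bench polisher, pushed fully down on its seat and let go. Then swing the flap of the gauge box back past upright so that it stays open, and draw out the straightedge gauge that stands inside. Finish while holding the gauge still in the gripper, blade down and level, centred over the fitted wheel about 15 mm above its top without touching it, and leave the other things on the bench alone.

Things in the scene. Friction and masses are not known exactly. Their poses are not given: they have to be found in the camera images.
- wheel: Loose grey plastic polishing wheel shaped like a spool, standing upright on the bench: 44 mm tall, two flanges 56 mm in diameter and 14 mm thick at bottom and top, between them a black barrel 44 mm in diameter and 16 mm tall; a 16 mm bore runs right through along its z axis. About 90 g. Origin at the centre of its underside, z up.
- wheel_top (a point): Centre of the wheel's top face, 44 mm above its origin on its axis.
- polisher: Fixed bench polisher: flat white housing 18 mm high, reaching 55 mm to -x, 85 mm to +x and 50 mm to each side of its origin, with a round steel seat (54 mm wide, 4 mm high) and a steel spindle 10 mm in diameter standing 36 mm up from the seat, its last 7 mm tapered. Two low controls at the +x end. Origin at bench height on the spindle axis, z up.
- spindle_seat (a point): Centre of the seat's top face on the spindle axis, 22 mm above the bench; the wheel's origin comes here when it is fully fitted.
- spindle_tip (a point): Tip of the spindle, 58 mm above the bench.
- box: Fixed grey gauge box, open on top, outside 100 (x) by 140 (y) by 64 mm tall, walls and floor 5 mm, covered by the flap. Inside, two black slotted saddles 22 mm high, under the ends of the gauge's blade, hold the gauge upright 6 mm to -x of the box's centre. Origin under its centre at bench height; the flap's pull is on the -x side, z up.
- flap (a joint): Hinge angle of the grey painted metal cover flap (5 mm plate covering the box): 0 shut, grows as its pull edge rises, 1.57 standing upright, stop at 1.95. It starts shut or slightly ajar. The hinge is stiff: the flap stays wherever it is left; about 2 N at the pull moves it. It has 120 g.
- flap_pull (a point): Centre of the flap's T-shaped pull: a dark round steel crossbar 24 mm long (box y), 10 mm in diameter, on an 8 mm wide neck, 35 mm clear of the flap's front edge, 135 mm from the hinge axis, 67.5 mm above the bench when shut. It can be pinched from above by its two ends, turns in the pinch, and swings up and over about the hinge.
- flap_hinge (a point): Middle of the hinge axis, on the box's far (+x) upper edge, 50 mm from the box's centre and 64 mm above the bench; the axis runs along the box's y axis.
- gauge: Loose steel straightedge gauge standing upright in the box, hidden by the shut flap: blade 64 (x) by 6 (y) by 30 mm tall, on its middle a grip lug 30 (x) by 10 (y) by 26 mm tall; 110 g. Origin at the centre of the blade's lower edge, 5 mm above the bench at the start; z up; x along the box's x. It draws straight up out of 9 mm wide slots.
- gauge_lug (a point): Centre of the gauge's grip lug, 43 mm above its origin.
- caliper: Steel lens caliper lying flat, 150 mm long along its y, about 60 mm wide and 15 mm high. Bystander.
- trial_lens: Translucent grey round trial lens in a thin steel rim with a small tab, 38 mm in diameter, 4 mm thick, lying flat. Bystander.
- frame: Green spectacle frame with folded temples standing on its rims, 140 mm wide (y), 50 mm tall. Bystander.
- mirror: Round chrome demo mirror, 124 mm in diameter on a stand with a 100 mm foot, 200 mm tall. Bystander.
Not all that is in view belongs to the job. Leave any green look-alike of the box alone. There is more than one size of the wheel; the job needs the larger.

How it is judged:
By the outcome, as a careful person would: the job done as asked, in the order asked, and still so for the second after the job is handed in, while the arm keeps its last pose, push and grip.
It also fails if it takes over 58 s, if anything falls off the work surface, if the arm or the gripper's body presses on something with over 40 N, if the wrist force passes 120 N, or if a joint passes its speed limit or range.

## Working session

There is one attempt and no reset: what is moved stays moved. The work goes in short steps, each a Python script; the robot and the scene stay as the last script left them, time stands still between calls to the robot, and variables do not carry over. Pictures are saved under pics/ and viewed, at most 10 in all, crops included, and the job is handed in when it is done.

```bash
mkdir -p pics
cat > h.py <<'E'
import numpy as np, cv2
from station import robot, fingers, kinematics, eyes
def snap(n):
    p,d=eyes.camera(n); c=eyes.camera_params(n); return p,d,c
def cloud(d,c):
    K=np.array(c["K"]); v,u=np.mgrid[:d.shape[0],:d.shape[1]]
    P=np.stack([(u-K[0,2])*d/K[0,0],(v-K[1,2])*d/K[1,1],d],-1)
    W=P@np.array(c["rotation"]).T+np.array(c["eye"]); W[d==0]=np.nan; return W
def save(n,p,box=None,s=1):
    if box: u0,v0,u1,v1=box; p=p[v0:v1,u0:u1]
    cv2.imwrite("pics/"+n,cv2.resize(p[:,:,::-1],None,fx=s,fy=s,interpolation=cv2.INTER_CUBIC))
E
python3 - <<'E'
from h import *
for n in("top","scene"):
    p,d,c=snap(n); save(n+"0.png",p,None,1.25); np.savez(n+"0.npz",p=p,W=cloud(d,c)); print(n,c)
print(robot.read_t(),robot.read_ee_rot(),robot.read_grip_width())
E
```

```text
Traceback (most recent call last):
  File "h.py", line 8, in cloud
    W=P@np.array(c["rotation"]).T+np.array(c["eye"]); W[d==0]=np.nan; return W
      ~~~~~~~~~~~~~~~~~~~~~~~~~~~^~~~~~~~~~~~~~~~~~~
ValueError: operands could not be broadcast together with shapes (400,640) (3,)
```

```bash
sed -i 's/W=P@np.array(c\["rotation"\]).T/W=P@Rot.from_euler("xyz",c["rotation"]).as_matrix().T/; 1a from scipy.spatial.transform import Rotation as Rot' h.py
python3 - <<'E'
from h import *
for n in("top","scene"):
    p,d,c=snap(n); save(n+"0.png",p,None,1.25); W=cloud(d,c); np.savez(n+"0.npz",p=p,W=W); print(n,c); print(np.nanpercentile(W[...,2],[1,25,50,75,99]))
print(robot.read_t(),robot.read_ee_rot(),robot.read_grip_width())
E
```

```text
top {'K': array([[402.27042132,   0.        , 314.64681309],
       [  0.        , 402.27042132, 195.89043698],
       [  0.        ,   0.        ,   1.        ]]), 'eye': array([ 0.35583211, -0.03182122,  1.01686743]), 'rotation': array([-2.94070721,  0.00388909, -1.48693503])}
[-7.58106547e-01 -3.27905352e-03 -4.56692123e-04  1.46751881e-03
  8.21569491e-02]
scene {'K': array([[399.26250537,   0.        , 312.2597544 ],
       [  0.        , 399.26250537, 197.42495866],
       [  0.        ,   0.        ,   1.        ]]), 'eye': array([1.02695904, 0.74261528, 0.6214247 ]), 'rotation': array([-2.12242674e+00, -1.75257850e-03,  2.58299533e+00])}
[-0.75668344 -0.027504   -0.00166054  0.03005215  0.43390683]
0.15 [-3.14032206e+00 -1.49329013e-04  2.84381942e+00] 0.08505255132711842
```

View pics/top0.png

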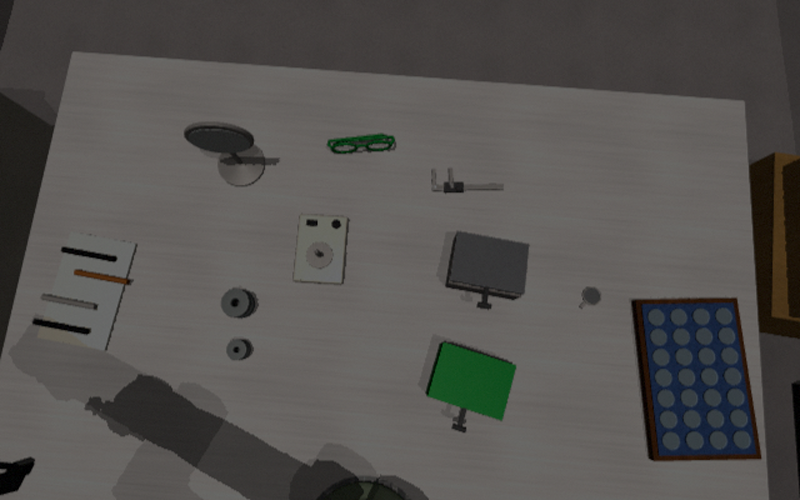

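View pics/scene0.png

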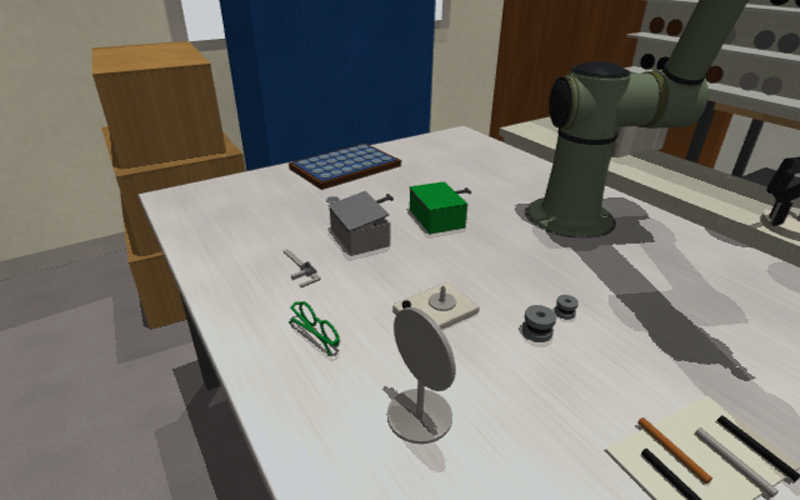

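Top view (800×500): the candidates for the wheel are the large grey spool (237,302) and the small one (238,349), so I choose the large. For the box they are grey (487,265, pull at (485,300)) and green (470,380), so I choose the grey. The polisher spindle is at (320,252), and the mirror, frame, caliper and lens are at (235,150), (362,144), (465,186) and (591,296).

Run:
```python
from h import *
Z=np.load("top0.npz"); p,W=Z["p"],Z["W"]
def region(u0,v0,u1,v1,zl,zh):
    w=W[v0:v1,u0:u1].reshape(-1,3); return w[(w[:,2]>zl)&(w[:,2]<zh)]
def rep(n,q):
    (c,s,a)=cv2.minAreaRect((q[:,:2]*1000).astype(np.float32)); cc,r=cv2.minEnclosingCircle((q[:,:2]*1000).astype(np.float32))
    print(n,len(q),"med",q.mean(0).round(4),"rect",np.round(c,1),np.round(s,1),round(a,1),"circ",np.round(cc,1),round(r,1))
rep("wheel",region(172,225,210,258,.036,.055)); rep("small",region(178,265,204,292,.015,.06))
rep("polbody",region(228,165,285,232,.010,.03)); rep("seat",region(240,188,272,216,.0195,.03)); rep("spin",region(240,188,272,216,.035,.07))
rep("box",region(350,180,428,242,.05,.12)); rep("pull",region(378,238,400,250,.04,.15))
rep("mirror",region(145,92,215,150,.02,.3))
a=np.vstack([np.hstack([cv2.resize(p[v0:v1,u0:u1],(400,300),interpolation=cv2.INTER_CUBIC) for u0,v0,u1,v1 in r]) for r in [[(160,215,240,275),(225,165,297,219+10)],[(350,180,430,240),(375,225,407,249)]]])
save("crop1.png",np.clip(a.astype(int)*2,0,255).astype(np.uint8))
q=region(352,184,425,238,.05,.12); A=np.c_[q[:,:2],np.ones(len(q))]; s=np.linalg.lstsq(A,q[:,2],rcond=None)[0]; print(s,np.std(A@s-q[:,2]))
```

```text
wheel 399 med [0.4156 0.2843 0.0434] rect [415.4 284.9] [54.3 55.4] 42.8 circ [415.6 285.7] 28.9
small 222 med [0.3275 0.2728 0.0303] rect [327.3 272.7] [37.5 39.1] 58.9 circ [327.3 273.4] 20.0
polbody 2108 med [0.5394 0.1364 0.0184] rect [541.  137.4] [140.3 100.6] 1.1 circ [540.7 136.7] 83.5
seat 384 med [0.5271 0.1359 0.0217] rect [531.1 136.4] [69.9 78.9] 4.8 circ [532.6 136.6] 48.8
spin 16 med [0.5248 0.1357 0.0508] rect [525.3 136.5] [7. 7.] 55.1 circ [525.  135.8] 4.3
box 2654 med [ 0.5246 -0.1945  0.0781] rect [ 515.3 -194.2] [140.6 132.1] 84.4 circ [ 528.5 -195.6] 85.8
pull 64 med [ 0.4481 -0.1865  0.0951] rect [ 449.9 -186.6] [23.2 17.9] 87.7 circ [ 446.8 -186.8] 12.4
mirror 1129 med [0.7065 0.3232 0.1498] rect [709.  327.4] [ 15.2 124. ] 6.3 circ [709.8 327.5] 62.0
[-0.1097065   0.00155091  0.13590674] 0.006424511436140484
```

View pics/crop1.png

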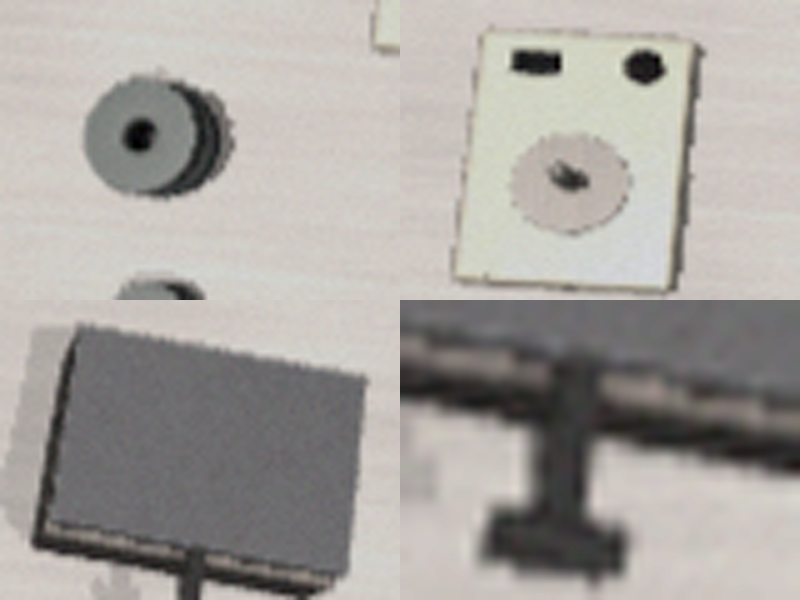

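Top-left crop: the large spool with its bore at (140,135). Top-right: polisher, spindle base near (575,180). Bottom-left: grey flap slightly ajar, with the pull on the near (-x) side. The choices hold, so I fit the flap and check reach next.

Run:
```python
from h import *
Z=np.load("top0.npz"); p,W=Z["p"],Z["W"]
w=W[182:240,350:430].reshape(-1,3); w=w[w[:,2]>.05]
c=W[195:225,368:412].reshape(-1,3)
for _ in range(5):
    A=np.c_[c[:,:2],np.ones(len(c))]; s=np.linalg.lstsq(A,c[:,2],rcond=None)[0]
    r=w[:,2]-np.c_[w[:,:2],np.ones(len(w))]@s; c=w[abs(r)<.005]
print("plane",s,"tilt",np.arctan(np.hypot(s[0],s[1])),"dir",np.degrees(np.arctan2(-s[1],-s[0])),len(c))
# trim pull: y-binned edges; use rows far from neck
q=c[c[:,0]>.462]
cc,sz,a=cv2.minAreaRect((q[:,:2]*1000).astype(np.float32)); print(cc,sz,a, cv2.boxPoints((cc,sz,a)).round(1).tolist())
u=W[226:250,375:405].reshape(-1,3); u=u[(u[:,2]>.07)]
for lo in np.arange(.42,.48,.004):
    k=u[(u[:,0]>=lo)&(u[:,0]<lo+.004)]
    if len(k): print(round(lo,3),len(k),k[:,1].min().round(4),k[:,1].max().round(4),np.median(k[:,2]).round(4))
for P,y in [((.4155,.2845,.013),np.pi),((.5255,.1365,.035),np.pi),((.44,-.187,.08),3.05),((.62,-.2,.19),3.05),((.52,-.2,.033),3.05),((.4155,.2845,.013),0),((.44,-.187,.08),-.1)]:
    print(P,y,kinematics.solve_ik(P,[np.pi,0,y]))
```

```text
** On entry to DLASCL parameter number  4 had an illegal value
 ** On entry to DLASCL parameter number  4 had an illegal valueTraceback (most recent call last):
  File "<stdin>", line 6, in <module>
    x, resids, rank, s = _umath_linalg.lstsq(a, b, rcond,
                         ~~~~~~~~~~~~~~~~~~~^^^^^^^^^^^^^
                                             signature=signature)
                                             ^^^^^^^^^^^^^^^^^^^^
    raise LinAlgError("SVD did not converge in Linear Least Squares")
numpy.linalg.LinAlgError: SVD did not converge in Linear Least Squares
```

```bash
cat > fit.py <<'E'
from h import *
Z=np.load("top0.npz"); p,W=Z["p"],Z["W"]
w=W[182:240,350:430].reshape(-1,3); w=w[w[:,2]>.05]
c=W[195:225,368:412].reshape(-1,3); c=c[c[:,2]>.05]
for _ in range(5):
    A=np.c_[c[:,:2],np.ones(len(c))]; s=np.linalg.lstsq(A,c[:,2],rcond=None)[0]
    r=w[:,2]-np.c_[w[:,:2],np.ones(len(w))]@s; c=w[abs(r)<.005]
print("plane",s,"tilt",np.arctan(np.hypot(s[0],s[1])),"dir",np.degrees(np.arctan2(-s[1],-s[0])),len(c))
q=c[c[:,0]>.462]
cc,sz,a=cv2.minAreaRect((q[:,:2]*1000).astype(np.float32)); print(cc,sz,a, cv2.boxPoints((cc,sz,a)).round(1).tolist())
u=W[226:250,375:405].reshape(-1,3); u=u[(u[:,2]>.07)]
for lo in np.arange(.42,.48,.004):
    k=u[(u[:,0]>=lo)&(u[:,0]<lo+.004)]
    if len(k): print(round(lo,3),len(k),k[:,1].min().round(4),k[:,1].max().round(4),np.median(k[:,2]).round(4))
for P,y in [((.4155,.2845,.013),np.pi),((.5255,.1365,.035),np.pi),((.44,-.187,.08),3.05),((.62,-.2,.19),3.05),((.52,-.2,.033),3.05),((.4155,.2845,.013),0),((.44,-.187,.08),-.1)]:
    print(P,y,kinematics.solve_ik(P,[np.pi,0,y]))
E
python3 fit.py
```

```text
plane [-0.18535513  0.01870716  0.18081676] tilt 0.18418532053541073 dir -5.763120729622622 2445
(522.1199951171875, -194.89932250976562) (140.46450805664062, 118.28105926513672) 84.43168640136719 [[456.3999938964844, -259.1000061035156], [574.2000122070312, -270.5], [587.7999877929688, -130.6999969482422], [470.1000061035156, -119.30000305175781]]
0.44 15 -0.1978 -0.175 0.0953
0.444 20 -0.1975 -0.1749 0.0963
0.448 17 -0.1933 -0.175 0.0949
0.452 4 -0.1908 -0.1845 0.0924
0.456 8 -0.1908 -0.1839 0.093
0.46 7 -0.1905 -0.1844 0.0923
0.464 5 -0.193 -0.1858 0.0918
0.468 7 -0.1931 -0.1857 0.0911
0.472 7 -0.1929 -0.186 0.0886
0.476 22 -0.2261 -0.1857 0.0875
(0.4155, 0.2845, 0.013) 3.141592653589793 [ 0.45371273  0.50508717 -0.57400624  0.49170291  0.          0.45371273]
(0.5255, 0.1365, 0.035) 3.141592653589793 [ 0.11815911  0.52468528 -0.4527367   0.59337434  0.          0.11815911]
(0.44, -0.187, 0.08) 3.05 [-0.55643156  0.36305915 -0.5815309   0.62620628  0.         -0.46483891]
(0.62, -0.2, 0.19) 3.05 [-0.42526087  0.54184819  0.03679421  1.06574234  0.         -0.33366822]
(0.52, -0.2, 0.033) 3.05 [-0.49966542  0.54772603 -0.41536015  0.60771014  0.         -0.40807277]
(0.4155, 0.2845, 0.013) 0 [ 0.45371273  0.50508717 -0.57400624  0.49170291  0.         -2.68787993]
(0.44, -0.187, 0.08) -0.1 [-0.55643156  0.36305915 -0.5815309   0.62620628  0.          2.68516109]
```

Run:
```python
from h import *
D=[np.pi,0,np.pi]
robot.move_ptp([.4155,.2845,.11],D)
robot.servo_line([.4155,.2845,.013],velocity=.12)
print(robot.read_force()); fingers.grip(.045)
print(robot.read_grip_width(),robot.read_grip_force())
robot.servo_line([.4155,.2845,.105],velocity=.15)
robot.move_ptp([.5255,.1365,.105],D)
print(robot.read_grip_width(),robot.read_tcp_pos(),robot.read_t())
p,d,c=snap("scene"); W=cloud(d,c); pt,dt,ct=snap("top"); Wt=cloud(dt,ct); np.savez("hov.npz",p=p,W=W,pt=pt,Wt=Wt)
save("hov.png",np.hstack([cv2.resize(p[170:290,290:410],(400,400)),np.clip(cv2.resize(pt[155:235,215:295],(400,400)).astype(int)*2,0,255).astype(np.uint8)]))
```

```text
[-0.80975792 -0.19490456  0.1358764 ]
0.05456435808449164 62.45365384966135
0.05462487662309906 [0.52436288 0.13661512 0.10399165] 4.4333
```

View pics/hov.png

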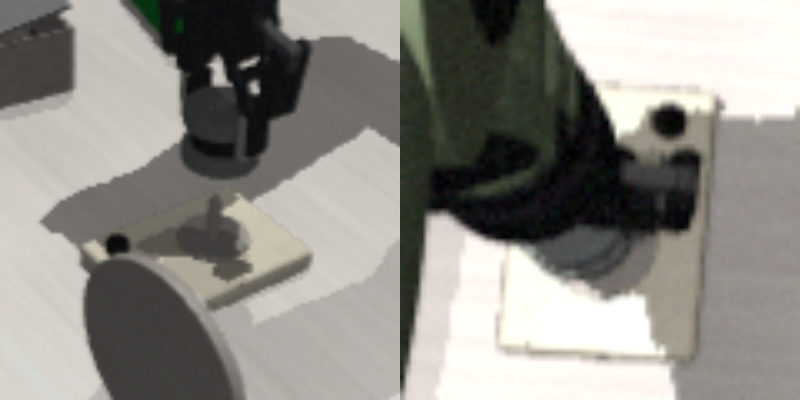

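Left crop: the wheel hangs in the gripper at (222,130) above the spindle (215,215). Right: its rim shows at (580,250). Next I measure its axis relative to the spindle.

Run:
```python
from h import *
from scipy.optimize import least_squares
Z=np.load("hov.npz"); W,p=Z["W"],Z["p"]
w=W[170:290,290:410].reshape(-1,3); col=p[170:290,290:410].reshape(-1,3).astype(int)
w0=w
def circ(m,r,x0):
    f=least_squares(lambda x:np.hypot(m[:,0]-x[0],m[:,1]-x[1])-r,x0,loss="soft_l1",f_scale=.001); return f.x.round(4),np.std(f.fun).round(4),len(m)
g=(abs(w[:,0]-.525)<.035)&(abs(w[:,1]-.1365)<.022)&np.isfinite(w[:,2])
for lo in np.arange(.08,.14,.004):
    m=w[g&(w[:,2]>lo)&(w[:,2]<lo+.004)]
    if len(m)>8: print(lo.round(3),len(m),"maxx",np.percentile(m[:,0],95).round(4),circ(m,.028,[.525,.1365]))
m=w[g&(w[:,2]>.028)&(w[:,2]<.05)]; print("spindle",circ(m,.005,[.52,.1365]),m.mean(0))
Z=np.load("scene0.npz"); W=Z["W"][170:290,290:410].reshape(-1,3)
m=W[(abs(W[:,0]-.525)<.02)&(abs(W[:,1]-.1365)<.02)&(W[:,2]>.028)&(W[:,2]<.052)]; print("sp0",circ(m,.005,[.52,.1365]))
w=Z["W"].reshape(-1,3)
for z0,z1 in((.004,.013),(.031,.041)):
    m=w[(abs(w[:,0]-.4155)<.035)&(abs(w[:,1]-.2845)<.035)&(w[:,2]>z0)&(w[:,2]<z1)]; print("wheel0",circ(m,.028,[.4155,.2845]))
print(robot.read_tcp_pos(),robot.read_ee_rot())
```

```text
0.088 16 maxx 0.5538 (array([0.5255, 0.1358]), np.float64(0.0009), 16)
0.092 14 maxx 0.5536 (array([0.5256, 0.1363]), np.float64(0.0009), 14)
0.096 17 maxx 0.5539 (array([0.5251, 0.1378]), np.float64(0.0012), 17)
0.1 49 maxx 0.5532 (array([0.5222, 0.1352]), np.float64(0.0028), 49)
0.104 17 maxx 0.548 (array([0.5198, 0.1339]), np.float64(0.0022), 17)
0.108 18 maxx 0.548 (array([0.5202, 0.1329]), np.float64(0.0012), 18)
0.112 11 maxx 0.5481 (array([0.5214, 0.1322]), np.float64(0.0007), 11)
0.12 24 maxx 0.5541 (array([0.5258, 0.1379]), np.float64(0.0071), 24)
0.124 23 maxx 0.5535 (array([0.5237, 0.1565]), np.float64(0.0066), 23)
0.128 104 maxx 0.5529 (array([0.5213, 0.1512]), np.float64(0.0075), 104)
0.132 52 maxx 0.5514 (array([0.5153, 0.1439]), np.float64(0.0074), 52)
spindle (array([0.5283, 0.1372]), np.float64(0.0014), 31) [0.53036838 0.14014804 0.0386403 ]
sp0 (array([0.5344, 0.1398]), np.float64(0.0025), 33)
wheel0 (array([0.4165, 0.2845]), np.float64(0.0026), 125)
wheel0 (array([0.4177, 0.2863]), np.float64(0.0071), 150)
[0.5242216  0.13761914 0.10444044] [ 3.14129213e+00 -1.68063878e-03 -3.13985916e+00]
```

Run:
```python
from h import *
robot.servo_line([.5275,.137,.078],velocity=.08); robot.hold(.2)
print(robot.read_tcp_pos(),robot.read_force())
r=robot.servo_line([.5275,.137,.030],velocity=.04,until_force=8)
print(r,robot.read_tcp_pos(),robot.read_force(),robot.read_ft_torque(),robot.read_grip_width(),robot.read_t())
```

```text
[0.52789062 0.13710364 0.07849437] [-0.16075553 -0.25467964 -1.20273511]
True [0.52707212 0.13694169 0.03630211] [-1.03062592  0.4699328   6.65131175] [0.03496365 0.12641832 0.02386578] 0.05475534587409323 6.1833
```

Run:
```python
from h import *
r=robot.servo_line([.5275,.137,.030],velocity=.03,until_force=12)
print(r,robot.read_tcp_pos(),robot.read_force())
fingers.grip(.085)
robot.servo_line([.5275,.137,.15],velocity=.2)
robot.move_ptp([.42,-.08,.2],[np.pi,0,3.043])
p,d,c=snap("top"); W=cloud(d,c); W=W[160:235,215:295].reshape(-1,3)
m=W[(W[:,2]>.05)&(W[:,2]<.08)]; A=np.c_[m[:,:2]-m[:,:2].mean(0),np.ones(len(m))]
print(len(m),m.mean(0),np.linalg.lstsq(A,m[:,2],rcond=None)[0],cv2.minEnclosingCircle((m[:,:2]*1000).astype(np.float32)),robot.read_t())
ps,_,_=snap("scene")
save("fit.png",np.hstack([cv2.resize(ps[200:300,290:410],(400,333)),np.clip(cv2.resize(p[150:240,205:313],(400,333)).astype(int)*2,0,255).astype(np.uint8)]))
```

```text
True [0.52706921 0.13695232 0.03628863] [-2.39980737 -1.4922026   8.72351785]
411 [0.52591981 0.13569532 0.06493805] [0.01875895 0.01784442 0.06493805] ((527.1656494140625, 136.46481323242188), 28.08222007751465) 8.55
```

View pics/fit.png

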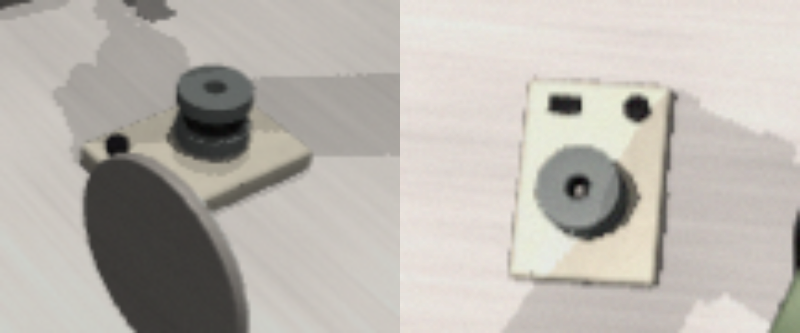

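The wheel sits level on the seat (crops: left (213,110), right (578,188), spindle visible in the bore), with its top at 65 mm. Now the flap.

Run:
```python
from h import *
yb=-.099; D=[np.pi,0,np.pi+yb]; e=np.array([np.cos(yb),np.sin(yb)])
P0=np.array([.4455,-.1865]); H=P0+e*.1321
fingers.grip(.05)
robot.move_ptp([*P0,.13],D)
robot.servo_line([*P0,.0725],velocity=.1); f0=np.array(robot.read_force()); print(f0)
fingers.grip(.015); print("w",robot.read_grip_width(),robot.read_grip_force())
for th in np.linspace(.184,1.86,14)[1:]:
    a=th+.026; xy=H-e*.13505*np.cos(a)
    robot.servo_line([*xy,.064+.13505*np.sin(a)-.0195],velocity=.1)
    f=np.array(robot.read_force())-f0; print(th.round(2),f.round(1),round(robot.read_grip_width(),4))
    if np.linalg.norm(f)>30: break
print(robot.read_tcp_pos(),robot.read_t())
```

```text
[ 0.24438306  0.4335461  -0.2181577 ]
w 0.02204113206532135 58.59157383441925
0.31 [ 2.1 -1.3 -0.7] 0.0221
0.44 [-0.1 -2.3 -2.1] 0.0219
0.57 [-1.1 -3.6 -0.8] 0.0216
0.7 [-3.8 -3.8  1. ] 0.0216
0.83 [-3.4 -4.1  1.8] 0.0217
0.96 [-4.1 -5.   1.4] 0.0218
1.09 [-3.3 -6.2  1.8] 0.022
1.22 [-2.2 -5.3  3. ] 0.022
1.34 [-2.9 -6.1  2.1] 0.0218
1.47 [-2.4 -6.5  3.3] 0.0217
1.6 [-1.  -6.5  3.9] 0.0218
1.73 [-0.7 -6.9  4.4] 0.022
1.86 [-0.7 -7.3  4.5] 0.0217
[ 0.61976913 -0.20518383  0.17344737] 14.95
```

Run:
```python
from h import *
D=[np.pi,0,np.pi-.099]
fingers.grip(.045)
q=robot.read_tcp_pos(); robot.servo_line([q[0],q[1],.27],velocity=.2)
robot.move_ptp([.45,-.03,.25],D)
p,d,c=snap("top"); W=cloud(d,c); np.savez("open.npz",p=p,W=W,d=d)
print(robot.read_t(), robot.read_force())
sub=W[175:245,350:435]; m=sub[(sub[...,2]>.1)]; print("flap",m[:,0].min(),m[:,0].max(),m[:,2].max(),len(m))
save("open.png",np.clip(p[170:250,345:440].astype(int)*2,0,255).astype(np.uint8),None,7)
```

```text
16.9417 [ 0.0690155  -0.31429139 -0.64922781]
flap 0.3817203482296821 0.5981326787729707 0.7320470187894365 2263
```

View pics/open.png

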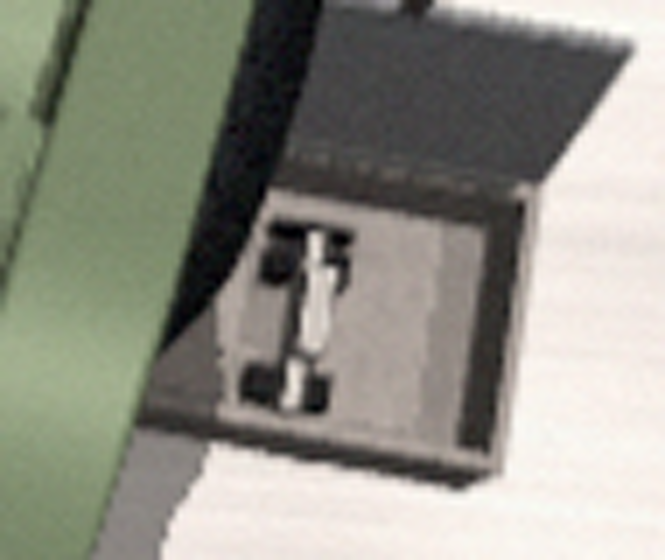

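Flap open beyond upright; the gauge lug's bright top runs from (325,270) to (312,352), so its centre is about (318,310) in the crop.

Run:
```python
from h import *
Z=np.load("open.npz"); W=Z["W"]; d=Z["d"]
c=eyes.camera_params("top"); K=c["K"]; R=Rot.from_euler("xyz",c["rotation"]).as_matrix()
def at(u,v,z):
    r=R@np.array([(u-K[0,2])/K[0,0],(v-K[1,2])/K[1,1],1]); e=c["eye"]; return e+r*(z-e[2])/r[2]
for cu,cv in((325,270),(312,352),(318,310)): print(at(345+cu/7-.5,170+cv/7-.5,.061).round(4))
s=W[205:228,380:400].reshape(-1,3); m=s[(s[:,2]>.052)&(s[:,2]<.075)]
print(len(m),m.mean(0),cv2.minAreaRect((m[:,:2]*1000).astype(np.float32)))
```

```text
[ 0.5349 -0.1974  0.061 ]
[ 0.5061 -0.1943  0.061 ]
[ 0.5208 -0.1956  0.061 ]
58 [ 0.521502   -0.19468556  0.06043583] ((522.0424194335938, -194.9017333984375), (9.925741195678711, 30.262924194335938), 83.92219543457031)
```

Run:
```python
from h import *
D=[np.pi,0,np.pi-.1]; g=[.5215,-.195]
robot.move_ptp([*g,.13],D)
print(robot.servo_line([*g,.031],velocity=.1,until_force=8),robot.read_tcp_pos(),robot.read_force())
fingers.grip(.0); print(robot.read_grip_width(),robot.read_grip_force())
robot.hold(.1); z0=robot.read_tcp_pos()[2]; print("z",z0)
r=robot.servo_line([*g,.17],velocity=.08,until_force=10); print(r,robot.read_force(),robot.read_grip_width())
if not r:
    robot.move_ptp([.5268,.1365,.16],D); robot.hold(.2)
    q=robot.read_tcp_pos(); print(q,robot.read_ee_rot(),robot.read_t())
    p,d,c=snap("scene"); W=cloud(d,c); pt,dt,ct=snap("top"); np.savez("g.npz",p=p,W=W,pt=pt,Wt=cloud(dt,ct))
    save("g.png",np.hstack([cv2.resize(p[150:300,270:430],(426,400)),np.clip(cv2.resize(pt[150:240,215:295],(356,400)).astype(int)*2,0,255).astype(np.uint8)]))
```

```text
False [ 0.52204801 -0.19524012  0.03165161] [-0.1425928   0.0091186   0.17538438]
0.008677487689575629 58.930968046188354
z 0.03160464604402452
False [ 0.62584674 -0.10620152 -1.71249832] 0.008960353383393753
[0.52720948 0.13531571 0.16001116] [-3.14145945e+00  1.47746989e-04  3.03950952e+00] 22.8083
```

View pics/g.png

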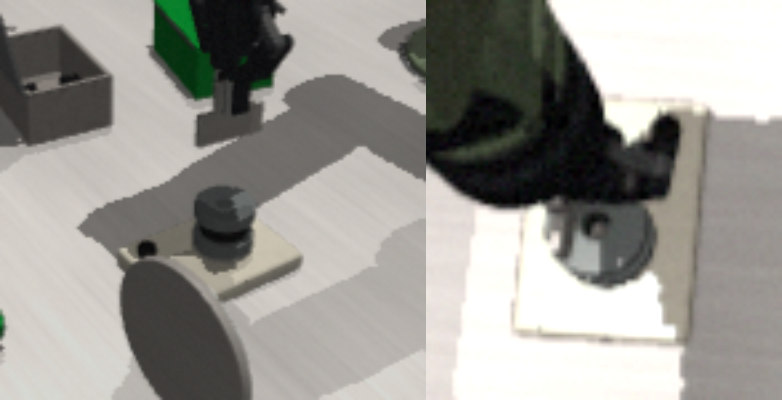

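The gauge is held level at (228,123), above the wheel at (225,222). Now I compare blade and wheel in the same camera's depth.

Run:
```python
from h import *
from scipy.optimize import least_squares
W=np.load("g.npz")["W"][150:300,270:430].reshape(-1,3)
b=W[(abs(W[:,0]-.527)<.045)&(abs(W[:,1]-.1365)<.012)&(W[:,2]>.12)&(W[:,2]<.156)]
print("blade",len(b),cv2.minAreaRect((b[:,:2]*1000).astype(np.float32)),np.percentile(b[:,0],[0,2,98,100]),np.percentile(b[:,2],[0,2,5]))
k=b[b[:,2]<.15]; print("y mean",k[:,1].mean(), "x mid",(k[:,0].max()+k[:,0].min())/2)
for lo in(.57,): pass
for x0,x1 in((.49,.51),(.51,.53),(.53,.55),(.55,.565)):
    m=b[(b[:,0]>x0)&(b[:,0]<x1)]; print(x0,len(m),m[:,2].min().round(4) if len(m) else 0)
for z0,z1 in((.024,.035),(.053,.063)):
    m=W[(abs(W[:,0]-.527)<.034)&(abs(W[:,1]-.1365)<.034)&(W[:,2]>z0)&(W[:,2]<z1)]
    f=least_squares(lambda x:np.hypot(m[:,0]-x[0],m[:,1]-x[1])-.028,[.527,.1365],loss="soft_l1",f_scale=.001); print("wheel",f.x,len(m))
t=W[(abs(W[:,0]-.527)<.02)&(abs(W[:,1]-.1365)<.02)&(W[:,2]>.055)&(W[:,2]<.08)]; print("top",np.percentile(t[:,2],[50,75,90]))
```

```text
blade 213 ((529.4420776367188, 138.3622283935547), (8.64437484741211, 65.09339141845703), 79.9221420288086) [0.49665758 0.49774246 0.56077823 0.561281  ] [0.13071598 0.13225599 0.13292735]
y mean 0.13780599887540074 x mid 0.5289692887992552
0.49 38 0.1317
0.51 60 0.1317
0.53 66 0.1307
0.55 49 0.1314
wheel [0.52770222 0.13656775] 121
wheel [0.52873065 0.13712693] 129
top [0.06383498 0.0647874  0.06548041]
```

Run:
```python
from h import *
t=np.array([.5268,.1368,.108]); cmd=t.copy()
robot.servo_line(cmd,velocity=.06); robot.hold(.4)
q=np.mean([robot.read_tcp_pos() for _ in range(8)],0); print(q)
robot.servo_line(cmd+np.clip(t-q,-.002,.002),velocity=.02); robot.hold(.5)
print(np.mean([robot.read_tcp_pos() for _ in range(8)],0),robot.read_grip_width(),robot.read_grip_force(),robot.read_force(),robot.read_t())
p,d,c=snap("scene"); W=cloud(d,c)[150:300,270:430].reshape(-1,3)
b=W[(abs(W[:,0]-.527)<.045)&(abs(W[:,1]-.138)<.012)&(W[:,2]>.074)&(W[:,2]<.105)]
print(len(b),np.percentile(b[:,2],[0,2,5]),cv2.minAreaRect((b[:,:2]*1000).astype(np.float32)))
save("end.png",p[100:300,130:430],None,2.6)
```

```text
[0.52689811 0.13681334 0.10814791]
[0.52670913 0.13677515 0.10786363] 0.009137091559279118 58.420679569244385 [-0.06433499 -0.31311346 -0.24273472] 25.075
205 [0.07934833 0.07965615 0.08063206] ((529.3674926757812, 140.56117248535156), (10.773077964782715, 64.69588470458984), 79.66616821289062)
```

View pics/end.png

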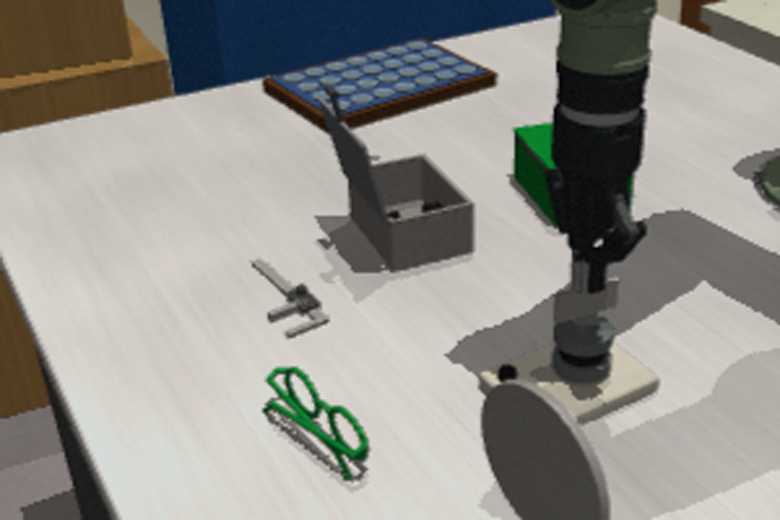

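The flap stands open past upright (345,150), the gauge hangs level at (588,300) above the fitted wheel (583,345), and the bystanders look undisturbed. I'm handing it in.

```bash
python3 -c "
from station import robot
print(robot.finish_job())"
```

```text
the job is handed in; nothing more can be done
None
```

I handed the job in at about 25 s: the wheel is fitted on its seat and released, the flap stands open past upright, and the gripper holds the gauge level, centred about 15 mm above the wheel.

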